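# Reset the hold-down stop on a drive test fixture

## Task

The hold-down stop of the drive test fixture has to be reset to the gauge sled lying in its nest. Swing the jam nut's lever loose, turn the T-handled screw clockwise until its rubber foot rests on the gauge with light but definite pressure, and then tighten the jam nut again so that it grips the screw firmly, without overtightening it. Do not crush or shift the gauge, and leave the things lying around where they are.

Things in the scene. Friction and masses are not known exactly. Their poses are not given: they have to be found in the camera images.
- pin (a point): Handle pin of the jam nut: upright black round pin, 14 mm across, 45 mm tall, on the end of the nut's flat dark steel lever, 90 mm from the screw's vertical axis, on the robot's side. Point: middle of the pin, on its axis; the lever's top is 22 mm below it. Anticlockwise from above loosens, clockwise tightens. The nut does not rise; it drags all the way (3 to 5 N sideways at the pin) and stays where left.
- spindle: T-handled adjuster screw, upright, through the jam nut. Origin: centre of its dark steel cross-bar (56 mm long, 14 wide, 18 high) on the screw's axis; x along the bar, z up. The bar stands about 35 mm clear above the nut on an 18 mm round neck. Clockwise from above lowers screw and foot 5 mm per rad. Loose, it drags with 0.1 N m; foot pressure adds 0.005 N m per newton, and it holds 20 to 25 N by itself.
- foot: Rubber foot, 22 mm round, under the screw, above the middle of the gauge; it does not turn. Origin: its lowest point. At the start it hangs 2.5 to 5 mm above the gauge. It is sprung: once it bears on the gauge, 12 N per mm of further lowering. Right is about 10 to 25 N; under 3 N it is not set, over 45 N the gauge is crushed.
- gauge: Gauge sled: loose steel block like a small drive, 100 x 70 x 26 mm, lying between two low rails on the fixture's base, under the foot. Origin: centre of its underside; its top is 26 mm above.
- collet: Clamping shoe inside the fixture's beam, not visible; the jam nut presses it on the screw. The nut starts tight. Swing it 0.7 to 0.9 rad looser (stop at about 1.0), or the shoe rubs again as the screw turns. The screw is slightly eccentric there, so afterwards the nut bites at another lever angle, not known beforehand: feel for it. Tight is 9 to 11 N sideways at the pin; under 7.5 N is too loose, over 15 N overtightens.
- fixture: The fixture, fixed to the bench: aluminium base 170 x 180 mm, two steel posts, an aluminium beam across them (top 111 mm up), and on it the dark round jam nut (62 mm across, top 138 mm up) with its lever. Origin: centre of the base's underside, below the screw's axis; x away from the robot at yaw 0.
- sled: Bystander: loose drive sled with a small green board, about 142 x 74 x 24 mm, lying on the bench beside the fixture. Origin: underside.
- fan: Bystander: black square fan module, 60 x 60 x 38 mm, on the bench on the other side of the fixture. Origin: centre of its underside.
- driver: Bystander: red-handled screwdriver, 160 mm long, lying on the bench beyond the fixture.
Mind the look-alikes: they are no part of the job. Leave any orange or red look-alike of the fixture alone. Leave any blue or yellow look-alike of the gauge alone.

How it is judged:
On the way, in this order (a step that is already met when the one before it is completed fails the run):
1. the jam nut is loosened so that the screw is no longer gripped (contact force between collet and spindle below 1 N), for 0.3 s.
2. with the nut loose, the screw is turned down until its foot presses on the gauge with more than 3 N (contact force between foot and gauge above 3 N and contact force between collet and spindle below 3 N), for 0.3 s.
At the end, for the whole second after the job is handed in: the robot has let go; the tightened jam nut clamps the screw with more than 10 N, the foot rests on the gauge with 3 to 35 N, and the gauge lies still in its nest (contact force between collet and spindle above 10 N and contact force between foot and gauge between 3 and 35 N and linear speed of gauge below 0.02 m/s); the robot touches nothing.
It fails at once if the jam nut is overtightened: more than 65 N on the screw (contact force between collet and spindle above 65 N).
It fails at once if the gauge is pressed with more than 45 N (contact force between foot and gauge above 45 N).
It fails at once if the gauge is shifted more than 10 mm (distance of gauge from where it was at the start of the episode above 0.01 m).
It fails at once if a bystander (loose sled, fan or screwdriver) is moved more than 20 mm (distance of any of sled, fan, driver from where it was at the start of the episode above 0.02 m).
It also fails if it takes over 70 s, if anything falls off the work surface, if the arm or the gripper's body presses on something with over 40 N, if the wrist force passes 120 N, or if a joint passes its speed limit or range.

## Robot

A 7-joint arm with a two-finger parallel gripper is mounted at the origin on the work surface. World frame = base frame: x ahead of the robot, y to its left, z up, the work surface at z = 0. Lengths are in m, angles in rad, forces in N, time in s.
With the tool pointing down it reaches from about 0.4 to 0.85 m from the base axis. Payload 4.5 kg.
Tool frame: the origin (TCP) lies midway between the tips of the shut fingers; the grasp point (between the pads) lies 19 mm behind it (env.hold_point_z is the distance from the TCP to the grasp point, in m); z points along the fingers, y is the direction in which the jaws open and shut (so a half turn about z gives the same grasp; the last joint's range is limited). The gripper opens to 88 mm and grips with 3 to 60 N. Pads are 18 mm wide; open, the fingers measure 123 mm over their backs; the gripper's body (75 mm by 187 mm) begins 45 mm behind the grasp point.
Start: joints at [1.216, 0.689, -0.195, 1.565, 0.157, 0.902, -0.215], TCP at [0.237, -0.578, 0.21] pointing down, gripper open.
Joint ranges: [-3.01, 3.01], [-0.46, 2.08], [-1.47, 1.51], [0.13, 2.56], [-1, 4.14], [0.04, 2.09], [-2.66, 2.66]. Speed limits (rad/s): [2.57, 2.57, 3.14, 3.14, 3.14, 3.14, 3.14].

## Interface

Orientations are given as a unit quaternion [x, y, z, w].
In Python, from station import env, cams, order gives the robot as it stands.
- The arm moves only by the tool carry_out, never from a script. Its arguments are lists of equal length, an entry for each row: "travel": the shift along the tool's x, y, z in cm, a list of three; "yaw": the turn about the tool's z in rad. In form: {"travel": [[x, y, z], ...], "yaw": [yaw, ...]}. A call has 1 to 12 rows; each row shifts and turns the commanded pose from where the row before left it, along the tool's axes as they then stand; what a row does not reach is not made up. A row lasts 1/10 s, in which the tool goes at most 50 mm and 8.59 degrees, less where a joint would pass 70% of its speed; a pose out of reach is approached as far as the arm can. A call is refused whole if a number of a shift passes 5 or a number of a turn 0.15, either way. A call with a gripper value outside its range is refused whole. "hand" is the opening, from 0 (shut) to 1 (fully open), set as the call begins (left out, the last holds). The fingers move at their own pace and stop on an object; the grip force is fixed at half the most. Time passes only in rows, so rows that do not move let the fingers close. It gives the time, the measured TCP pose, the force and the opening at its end, in the units of the state.
- env.read_state(): the state, without advancing time (a new reading comes with each control period).
- cams.camera(name): name is "side" or "top" or "wrist"; returns a dict with "image" (400x640x3 uint8, blue, green, red), "z_map" (400x640 float32, m along the optical axis (not along the pixel's ray), 0 where there is no reading), "fx", "fy", "cx", "cy" (pixels), "rvec" (rotation vector, rad) and "tvec" (3), from world to camera coordinates, as OpenCV has them; the wrist camera has in their place "mount" (4x4, takes a point from camera to tool coordinates, whose origin is the TCP and whose axes are the flange's). Camera axes: x right, y down, z forward; pixel columns grow to the right and rows downward; lengths in m; the calibration is good to about 2 mm. A picture is of the moment at which its call begins: read the wrist's pose just before it.
- order.close_job(): hands the job in, once; it reports no verdict.
The state is a dict: "clock": time; "joint_pos": joint angles; "joint_velocities": joint speeds; "joint_torque": joint torques, N m; "ee_pos": TCP position; "eef_rot": TCP orientation; "wrist_force": force on the tool from outside, world axes, zero at the start; "wrist_torque": the same for the moment, N m; "opening": opening from 0.0 (shut) to 1.0 (fully open).
Only numpy, scipy, OpenCV 4.12 (cv2) and the standard library are available. Lean on these libraries where they do the work, as an engineer would, in place of code of your own. Each camera call takes 0.05 s, during which the arm holds its last target.

## Working session

There is one attempt and no reset: what is moved stays moved. The work goes in short steps, Python scripts to look and compute and a tool call to move; the robot and the scene stay as the last step left them, time stands still between calls to the robot, and variables do not carry over. Pictures are saved under pics/ and viewed, and the job is handed in when it is done.

Besides the shell and the picture viewer there is one more tool, called after ">>>" as name(argument=value, ...) on one line, values as JSON. carry_out: Moves the arm, as the interface text tells. Its arguments: {"type":"object","properties":{"travel":{"type":"array"},"yaw":{"type":"array"},"hand":{"type":"number"}},"required":["travel","yaw"]}

```bash
ls; mkdir -p pics; python3 - <<'E'
from station import env,cams,order
import cv2
print(env.read_state(), env.hold_point_z)
for n in ("side","top","wrist"):
    c=cams.camera(n); cv2.imwrite(f"pics/{n}0.png",c["image"])
    print(n,{k:v for k,v in c.items() if k not in("image","z_map")})
E
```

```text
pics
{'clock': 0.0, 'joint_pos': array([ 1.21579978,  0.68999052, -0.19447657,  1.56635137,  0.15730366,
        0.90247019, -0.21507868]), 'joint_velocities': array([ 0.00079417, -0.00080249,  0.00218854, -0.00215243, -0.00048453,
        0.00017913, -0.00147075]), 'joint_torque': array([-3.45416429e-04, -5.27548921e+01, -1.26696389e+00, -1.53424716e+01,
       -5.25908649e-02,  6.67582965e-03,  2.05349984e-04]), 'ee_pos': array([ 0.23659489, -0.57775113,  0.20940308]), 'eef_rot': array([ 9.81155946e-01,  1.93215350e-01, -2.52197465e-04, -8.79618958e-04]), 'wrist_force': array([-0.21277745, -0.35861822,  0.3168428 ]), 'wrist_torque': array([-0.02996062, -0.00642288,  0.00138558]), 'opening': 0.9961107041234148} 0.0187
side {'fx': 391.6997577087682, 'fy': 391.6997577087682, 'cx': 321.7835125516326, 'cy': 203.7797737562671, 'rvec': array([ 0.45781965,  2.56236742, -1.38477235]), 'tvec': array([0.50325666, 0.01612166, 1.33321437])}
top {'fx': 363.7150694414233, 'fy': 363.7150694414233, 'cx': 322.4251102831622, 'cy': 196.86461651706304, 'rvec': array([ 2.13482245, -2.15183178,  0.15245678]), 'tvec': array([-0.01217452,  0.5667925 ,  0.86252829])}
wrist {'fx': 347.220130432131, 'fy': 347.220130432131, 'cx': 319.07353716686686, 'cy': 195.76564848865505, 'mount': array([[ 7.04766111e-05, -9.59320154e-01, -2.82320451e-01,
         7.40122268e-02],
       [ 9.99999960e-01, -9.34383455e-06,  2.81383573e-04,
        -1.11425952e-03],
       [-2.72574888e-04, -2.82320459e-01,  9.59320115e-01,
        -1.74274759e-01],
       [ 0.00000000e+00,  0.00000000e+00,  0.00000000e+00,
         1.00000000e+00]])}
```

View pics/top0.png

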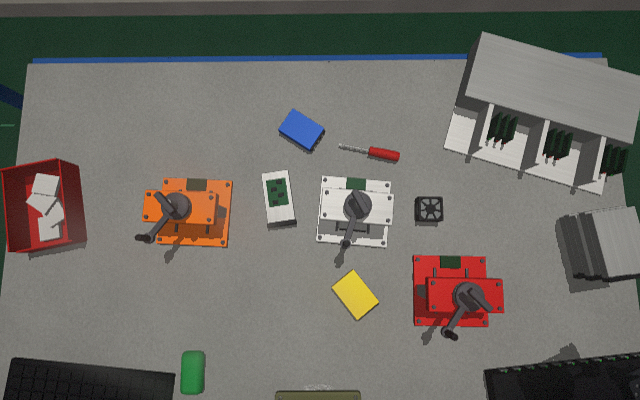

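View pics/side0.png

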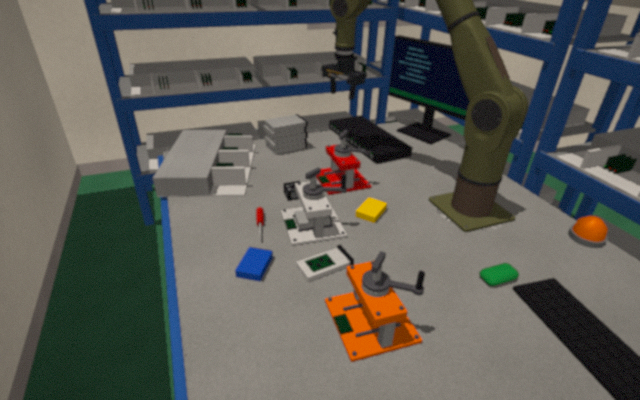

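View pics/wrist0.png

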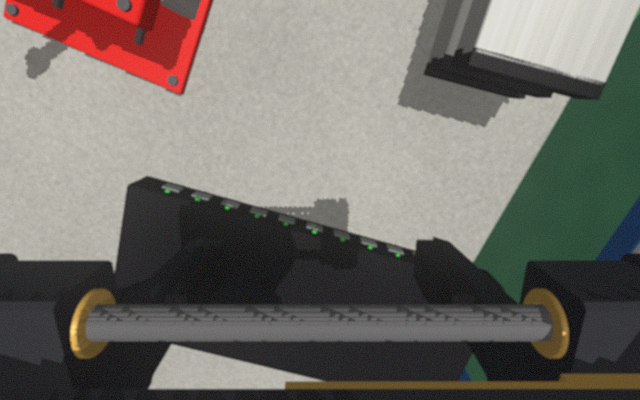

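Three fixtures can be seen in the top image: orange (190,212), bare aluminium (355,212) and red (458,290). The bare aluminium one fits the description, so I'll enlarge it and measure.

```bash
cat > h.py <<'E'
import numpy as np, cv2
from scipy.spatial.transform import Rotation as R
from station import env,cams,order
def cloud(c, st=None):
    z=c["z_map"]; v,u=np.mgrid[:z.shape[0],:z.shape[1]]
    p=np.stack([(u-c["cx"])/c["fx"]*z,(v-c["cy"])/c["fy"]*z,z],-1)
    if "rvec" in c:
        M=cv2.Rodrigues(np.array(c["rvec"]))[0]; w=(p-c["tvec"])@M
    else:
        m=c["mount"]; w=p@m[:3,:3].T+m[:3,3]
        w=w@R.from_quat(st["eef_rot"]).as_matrix().T+st["ee_pos"]
    w[z<=0]=np.nan
    return w
def crop(img,r0,r1,c0,c1,s,name):
    cv2.imwrite(name,cv2.resize(img[r0:r1,c0:c1],None,fx=s,fy=s,interpolation=cv2.INTER_CUBIC))
E
python3 - <<'E'
from h import *
c=cams.camera("top"); crop(c["image"],165,285,290,450,5,"pics/topcrop.png")
w=cloud(c)
for (u,v) in [(319,178),(390,180),(388,247),(317,244),(345,250),(347,259),(358,205),(352,195),(365,212),(430,210),(280,200)]: print(u,v,np.round(w[v,u],4))
b=w[165:275,300:450]
# height map picture
E
```

```text
319 178 [ 0.6226 -0.0079  0.0012]
390 180 [ 0.6157 -0.1934  0.0015]
388 247 [ 0.4423 -0.1823  0.0014]
317 244 [ 0.4513 -0.0018  0.0024]
345 250 [ 0.4356 -0.073  -0.0016]
347 259 [ 0.413  -0.0777 -0.0005]
358 205 [ 0.5282 -0.0913  0.1819]
352 195 [ 0.5564 -0.0828  0.1359]
365 212 [ 0.5123 -0.1044  0.1922]
430 210 [ 0.5322 -0.2833  0.0371]
280 200 [0.5629 0.0916 0.0186]
```

View pics/topcrop.png

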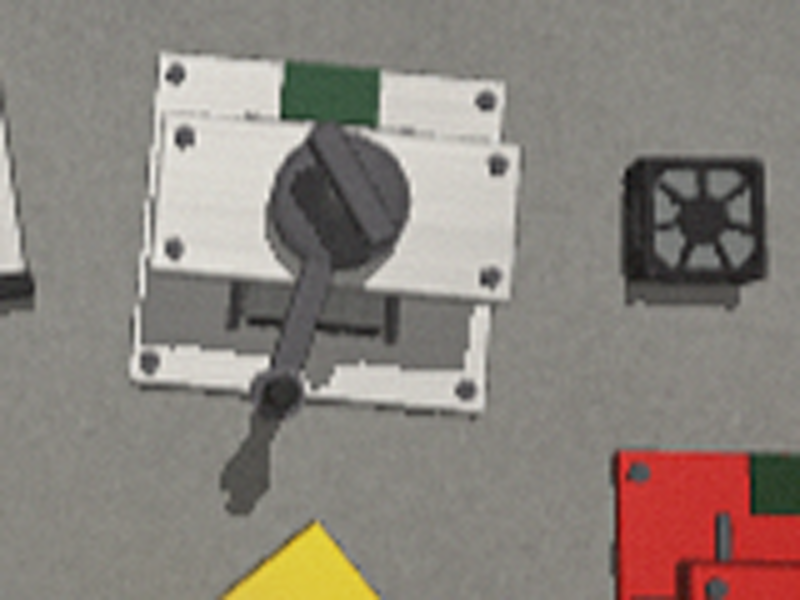

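The crop shows the bare fixture: beam, round nut, bar from (325,130) to (385,235), and lever with its pin at (280,388). That is full-image pixel (346,243). Next I'll measure these.

```bash
python3 - <<'E'
from h import *
c=cams.camera("top"); w=cloud(c)
s=w[165:275,300:410].reshape(-1,3); s=s[~np.isnan(s[:,0])]
def stat(n,p): print(n,len(p),np.round(p.mean(0),4),np.round(p.min(0),4),np.round(p.max(0),4))
bar=s[s[:,2]>0.17]; stat("bar",bar)
top=bar[bar[:,2]>np.percentile(bar[:,2],60)-0.004]
r=cv2.minAreaRect((bar[:,:2]*1000).astype(np.float32)); print(r)
d=np.linalg.svd(bar[:,:2]-bar[:,:2].mean(0))[2][0]; print("bardir",np.degrees(np.arctan2(d[1],d[0])))
nut=s[(s[:,2]>0.128)&(s[:,2]<0.145)]; stat("nut",nut)
beam=s[(s[:,2]>0.106)&(s[:,2]<0.116)]; stat("beam",beam); print(cv2.minAreaRect((beam[:,:2]*1000).astype(np.float32)))
for v in range(236,250,1): print(v,[tuple(np.round(w[v,u]*1000).astype(int)) for u in range(341,352,2)])
base=s[(s[:,2]>0.0)&(s[:,2]<0.02)]
q=np.array([w[v,u] for u,v in [(350,225),(348,230)]]);print(q)
E
```

```text
bar 239 [ 0.5224 -0.0902  0.1897] [ 0.4456 -0.113   0.173 ] [ 0.5605 -0.059   0.1963]
((500.4670715332031, -89.03941345214844), (42.355308532714844, 117.62592315673828), 80.10919189453125)
bardir 166.81663197841007
nut 601 [ 0.5131 -0.0859  0.1366] [ 0.4398 -0.1249  0.128 ] [ 0.5655 -0.0546  0.1445]
beam 1661 [ 0.5345 -0.0944  0.1113] [ 0.4929 -0.1791  0.1062] [ 0.5796 -0.011   0.116 ]
((535.8721923828125, -95.35700225830078), (166.03582763671875, 74.11933135986328), 84.29174041748047)
236 [(np.int64(471), np.int64(-63), np.int64(12)), (np.int64(471), np.int64(-68), np.int64(12)), (np.int64(466), np.int64(-66), np.int64(136)), (np.int64(466), np.int64(-70), np.int64(134)), (np.int64(466), np.int64(-74), np.int64(138)), (np.int64(470), np.int64(-88), np.int64(13))]
237 [(np.int64(468), np.int64(-63), np.int64(15)), (np.int64(468), np.int64(-68), np.int64(10)), (np.int64(464), np.int64(-66), np.int64(135)), (np.int64(464), np.int64(-70), np.int64(136)), (np.int64(464), np.int64(-74), np.int64(136)), (np.int64(468), np.int64(-88), np.int64(11))]
238 [(np.int64(466), np.int64(-63), np.in
[... 2860 characters left out ...]
]
248 [(np.int64(441), np.int64(-63), np.int64(0)), (np.int64(440), np.int64(-61), np.int64(135)), (np.int64(440), np.int64(-65), np.int64(134)), (np.int64(440), np.int64(-70), np.int64(136)), (np.int64(441), np.int64(-83), np.int64(1)), (np.int64(441), np.int64(-88), np.int64(-1))]
249 [(np.int64(438), np.int64(-63), np.int64(0)), (np.int64(438), np.int64(-68), np.int64(0)), (np.int64(438), np.int64(-73), np.int64(-2)), (np.int64(438), np.int64(-78), np.int64(0)), (np.int64(438), np.int64(-83), np.int64(3)), (np.int64(438), np.int64(-88), np.int64(-1))]
[[ 0.48985012 -0.07724781  0.13462944]
 [ 0.47894222 -0.07269078  0.13403568]]<stdin>:11: RuntimeWarning: invalid value encountered in cast
```

```bash
python3 - <<'E'
from h import *
c=cams.camera("top"); w=cloud(c)
s=w[165:275,300:410].reshape(-1,3); s=s[~np.isnan(s[:,0])]
bar=s[(s[:,2]>0.186)&(s[:,0]>0.48)]
print(len(bar),np.median(bar[:,2]),cv2.minAreaRect((bar[:,:2]*1000).astype(np.float32)),bar.mean(0))
nut=s[(s[:,2]>0.130)&(s[:,2]<0.144)&(s[:,0]>0.50)]
print(len(nut),np.median(nut[:,2]),[np.round(x,1) for x in cv2.minEnclosingCircle((nut[:,:2]*1000).astype(np.float32))[0:1]],cv2.minEnclosingCircle((nut[:,:2]*1000).astype(np.float32))[1])
pin=s[(s[:,2]>0.174)&(s[:,0]<0.48)]
print(len(pin),pin.mean(0),(pin.min(0)+pin.max(0))/2, cv2.minEnclosingCircle((pin[:,:2]*1000).astype(np.float32)))
E
```

```text
183 0.1928330119707184 ((535.719482421875, -95.07366180419922), (55.853981018066406, 14.070158958435059), 28.040618896484375) [ 0.53461231 -0.09509036  0.19260908]
421 0.13702183003804966 [array([532.4, -92.1])] 34.81369400024414
34 [ 0.45068695 -0.06555446  0.17941411] [ 0.45073814 -0.06524499  0.17887068] ((450.5899658203125, -65.63518524169922), 6.7115325927734375)
```

>>> carry_out(travel=[[0, 0, -4.5], [0, 0, -4.5], [2.5, -2.5, 0], [2.5, -2.5, 0], [2.5, -2.5, 0], [2.5, -2.5, 0], [2.5, -2.5, 0], [2.5, -2.5, 0], [2.5, -2.5, 0], [2.5, -2.5, 0], [2.5, -2.5, 0], [2.5, -2.5, 0]], yaw=[0, 0, 0, 0, 0, 0, 0, 0, 0, 0, 0, 0], hand=0.22)

```text
clock: 1.5
ee_pos: [0.3739, -0.2509, 0.3004]
eef_rot: [0.981, 0.193, 0.0, 0.0]
wrist_force: [0.1, -0.6, -0.1]
opening: 0.221
```

>>> carry_out(travel=[[2.5, -2.5, 0], [2.5, -2.5, 0], [2.5, -2.5, 0], [2.5, -2.5, 0], [0, 0, 0], [0, 0, 0], [0, 0, 0], [0, 0, 0], [0, 0, 0], [0, 0, 0], [0, 0, 0], [0, 0, 0]], yaw=[0.1, 0.1, 0.1, 0.1, 0.1, 0.1, 0.1, 0.026, 0, 0, 0, 0])

```text
clock: 2.7
ee_pos: [0.4465, -0.1323, 0.3002]
eef_rot: [0.986, -0.168, 0.0, 0.0]
wrist_force: [0.4, -0.5, -0.4]
opening: 0.224
```

```bash
cat >> h.py <<'E'
def tool(st=None):
    st=st or env.read_state(); M=R.from_quat(st["eef_rot"]).as_matrix()
    print("t",round(st["clock"],2),"pos",np.round(st["ee_pos"],4),"xang",round(float(np.degrees(np.arctan2(M[1,0],M[0,0]))),2),"tilt",np.round(M[:2,2],4),"F",np.round(st["wrist_force"],2),"T",np.round(st["wrist_torque"],3),"op",round(float(st["opening"]),3),"q",np.round(st["joint_pos"],2))
    return st,M
def go(p,st=None):
    st,M=tool(st); d=(np.array(p)-st["ee_pos"])@M*100; print("travel cm",np.round(d,2))
E
python3 - <<'E'
from h import *
go([0.4507,-0.0655,0.30])
st=env.read_state(); c=cams.camera("wrist"); cv2.imwrite("pics/w1.png",c["image"])
E
```

```text
t 2.7 pos [ 0.4465 -0.1323  0.3002] xang -19.29 tilt [ 0.0001 -0.    ] F [ 0.4  -0.52 -0.38] T [ 0.108  0.057 -0.01 ] op 0.224 q [ 0.27  0.36 -0.11  1.9   0.05  0.88 -1.78]
travel cm [-1.81 -6.44  0.02]
```

View pics/w1.png

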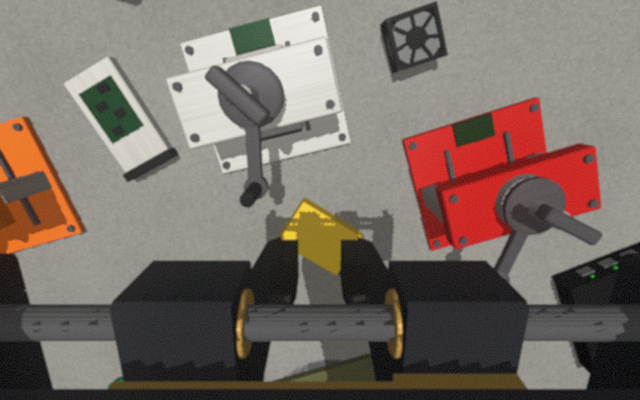

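The wrist picture shows the bare fixture with its bar at (237,95) and pin at (252,192). I'll cross-check the axis and pin from this view.

```bash
python3 - <<'E'
from h import *
st=env.read_state(); c=cams.camera("wrist"); w=cloud(c,st)
s=w[:230,160:360].reshape(-1,3); s=s[~np.isnan(s[:,0])]
bar=s[(s[:,2]>0.186)&(s[:,2]<0.2)&(s[:,0]>0.49)]
print(len(bar),np.median(bar[:,2]),cv2.minAreaRect((bar[:,:2]*1000).astype(np.float32)))
pin=s[(s[:,2]>0.176)&(s[:,2]<0.19)&(s[:,0]<0.48)]
print(len(pin),np.median(pin[:,2]),cv2.minEnclosingCircle((pin[:,:2]*1000).astype(np.float32)))
E
```

```text
1346 0.19235067693670774 ((536.4227294921875, -93.32473754882812), (56.14858627319336, 14.244603157043457), 28.329439163208008)
182 0.17890904081732517 ((451.17974853515625, -64.1868667602539), 6.9684977531433105)
```

>>> carry_out(travel=[[-0.6, -2.17, 0], [-0.6, -2.17, 0], [-0.6, -2.17, 0], [0, 0, 4], [0, 0, 4], [0, 0, 3], [0, 0, 0], [0, 0, 0]], yaw=[0, 0, 0, 0, 0, 0, 0, 0], hand=0.38)

```text
clock: 3.6
ee_pos: [0.4514, -0.0648, 0.1906]
eef_rot: [0.986, -0.168, -0.0, 0.0]
wrist_force: [0.5, 0.2, -0.5]
opening: 0.377
```

```bash
python3 - <<'E'
from h import *
go([0.451,-0.0649,0.144])
st=env.read_state(); c=cams.camera("wrist"); cv2.imwrite("pics/w2.png",c["image"])
E
```

```text
t 3.6 pos [ 0.4514 -0.0648  0.1906] xang -19.32 tilt [-0.0003 -0.    ] F [ 0.48  0.25 -0.53] T [ 0.008 -0.001  0.028] op 0.377 q [ 0.11  0.51 -0.11  2.08  0.1   0.56 -1.97]
travel cm [-0.03  0.02  4.66]
```

View pics/w2.png

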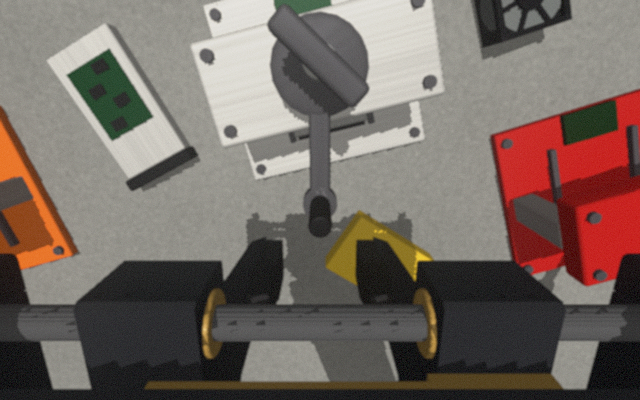

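The pin top at (320,215) sits midway between the fingers (280 and 358). Going down.

>>> carry_out(travel=[[0, 0, 1.6], [0, 0, 1.6], [0, 0, 1.46], [0, 0, 0], [0, 0, 0]], yaw=[0, 0, 0, 0, 0])

```text
clock: 4.15
ee_pos: [0.4522, -0.065, 0.1449]
eef_rot: [0.986, -0.168, 0.001, -0.0]
wrist_force: [0.7, -1.1, 0.3]
opening: 0.378
```

>>> carry_out(travel=[[0, 0, 0], [0, 0, 0], [0, 0, 0], [0, 0, 0], [0, 0, 0], [0, 0, 0]], yaw=[0, 0, 0, 0, 0, 0], hand=0.2)

```text
clock: 4.75
ee_pos: [0.4511, -0.0648, 0.1436]
eef_rot: [0.986, -0.168, -0.0, 0.0]
wrist_force: [0.6, 0.6, 0.6]
opening: 0.201
```

>>> carry_out(travel=[[0.01, 0.45, 0], [0.01, 0.45, 0], [0.01, 0.45, 0], [0.01, 0.45, 0]], yaw=[-0.05, -0.05, -0.05, -0.05])

```text
clock: 5.15
ee_pos: [0.4476, -0.0801, 0.1436]
eef_rot: [0.998, -0.066, 0.001, -0.001]
wrist_force: [1.0, 5.3, -0.9]
opening: 0.2
```

```bash
cat >> h.py <<'E'
A=np.array([0.5361,-0.0942])
def lev():
    st,M=tool(); p=st["ee_pos"][:2]-A; f=st["wrist_force"]
    print("r",round(np.hypot(*p)*1000,1),"ang",round(np.degrees(np.arctan2(p[1],p[0]))%360,2),"tool xang+180",round(np.degrees(np.arctan2(M[1,0],M[0,0]))+180,2),"F tool",np.round(f@M,2))
E
python3 -c "
from h import *
lev()"
```

```text
t 5.15 pos [ 0.4476 -0.0801  0.1436] xang -7.6 tilt [0.0012 0.0026] F [ 0.98  5.27 -0.86] T [ 1.237 -0.185  0.027] op 0.2 q [ 0.18  0.59 -0.15  2.13  0.2   0.43 -1.84]
r 89.7 ang 170.93 tool xang+180 172.4 F tool [ 0.27 -5.35  0.87]
```

>>> carry_out(travel=[[0.01, 0.45, 0], [0.01, 0.45, 0], [0.01, 0.45, 0], [0.01, 0.45, 0], [0.01, 0.45, 0], [0.01, 0.45, 0], [0.01, 0.45, 0], [0.01, 0.45, 0], [0.01, 0.45, 0], [0.01, 0.45, 0], [0.01, 0.45, 0], [0, 0, 0]], yaw=[-0.05, -0.05, -0.05, -0.05, -0.05, -0.05, -0.05, -0.05, -0.05, -0.05, -0.05, 0])

```text
clock: 6.35
ee_pos: [0.4534, -0.1298, 0.1435]
eef_rot: [0.979, 0.205, 0.0, -0.001]
wrist_force: [0.0, 2.5, 0.7]
opening: 0.198
```

```bash
python3 -c "
from h import *
lev()"
```

```text
t 6.35 pos [ 0.4534 -0.1298  0.1435] xang 23.7 tilt [-0.0002  0.0015] F [0.04 2.45 0.69] T [ 0.648  0.041 -0.009] op 0.198 q [ 0.39  0.62 -0.33  2.08  0.39  0.5  -1.39]
r 90.0 ang 203.29 tool xang+180 203.7 F tool [ 1.02 -2.23 -0.68]
```

>>> carry_out(travel=[[0.01, 0.45, 0], [0.01, 0.4, 0], [0, 0, 0], [0, 0, 0], [0, 0, 0], [0, 0, 0]], yaw=[-0.05, -0.04, 0, 0, 0, 0])

```text
clock: 6.95
ee_pos: [0.4571, -0.1376, 0.1436]
eef_rot: [0.969, 0.249, 0.0, -0.0]
wrist_force: [-0.7, 4.6, -0.6]
opening: 0.198
```

```bash
python3 -c "
from h import *
lev()"
```

```text
t 6.95 pos [ 0.4571 -0.1376  0.1436] xang 28.82 tilt [-0.0001  0.0006] F [-0.68  4.63 -0.61] T [ 0.939  0.123 -0.085] op 0.198 q [ 0.42  0.63 -0.35  2.06  0.42  0.52 -1.31]
r 90.1 ang 208.81 tool xang+180 208.82 F tool [ 1.64 -4.38  0.61]
```

>>> carry_out(travel=[[0, -0.18, 0], [0, 0, 0], [0, 0, -3], [0, 0, -3], [0, 0, -3], [3, 0, 0], [3, 0, 0], [3, 0, 0], [0, 0, 0], [0, 0, 0], [0, 0, 0]], yaw=[0, 0, 0, 0, 0, 0, 0, 0, 0, 0, 0], hand=0.4)

```text
clock: 8.05
ee_pos: [0.534, -0.0948, 0.2334]
eef_rot: [0.969, 0.248, -0.001, 0.0]
wrist_force: [-1.2, 0.4, 0.6]
opening: 0.396
```

```bash
python3 - <<'E'
from h import *
go([0.5361,-0.0942,0.165])
st=env.read_state(); c=cams.camera("wrist"); cv2.imwrite("pics/w3.png",c["image"])
t=cams.camera("top"); crop(t["image"],165,285,290,450,5,"pics/top3.png"); w=cloud(t)
s=w[200:275,300:410].reshape(-1,3); pin=s[(s[:,2]>0.174)&(s[:,2]<.185)&(s[:,0]<0.48)]; print(len(pin),pin.mean(0) if len(pin) else 0)
E
```

```text
t 8.05 pos [ 0.534  -0.0948  0.2334] xang 28.72 tilt [-0.0016 -0.0014] F [-1.21  0.37  0.6 ] T [-0.02   0.035  0.007] op 0.396 q [ 0.36  0.57 -0.44  1.78  0.31  0.86 -1.29]
travel cm [0.23 0.05 6.84]
34 [ 0.45592252 -0.13641324  0.17962491]
```

View pics/w3.png

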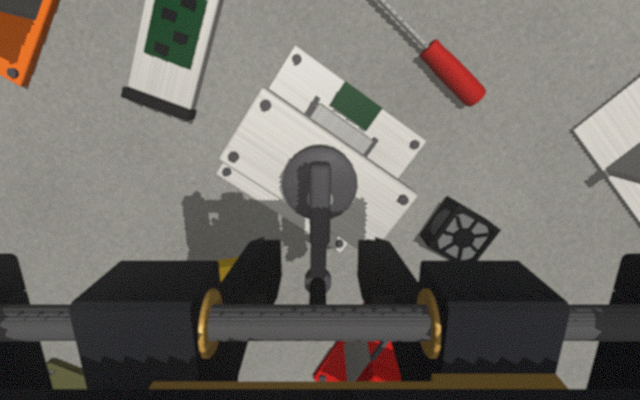

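View pics/top3.png

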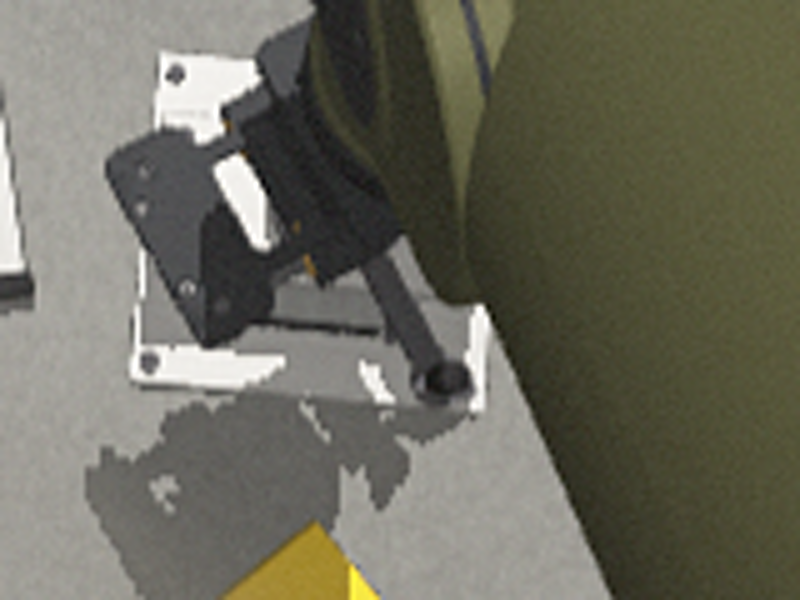

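>>> carry_out(travel=[[0, 0, 2.5], [0, 0, 2.5], [0, 0, 1.8], [0, 0, 0], [0, 0, 0], [0, 0, 0], [0, 0, 0], [0, 0, 0]], yaw=[0.01, 0, 0, 0, 0, 0, 0, 0])

```text
clock: 8.95
ee_pos: [0.5357, -0.0935, 0.1664]
eef_rot: [0.97, 0.244, 0.001, 0.0]
wrist_force: [0.0, 0.6, -0.2]
opening: 0.397
```

```bash
python3 - <<'E'
from h import *
go([0.5361,-0.0942,0.165])
E
```

```text
t 8.95 pos [ 0.5357 -0.0935  0.1664] xang 28.23 tilt [ 0.0015 -0.0003] F [ 0.01  0.58 -0.25] T [ 0.058  0.044 -0.012] op 0.397 q [ 0.33  0.66 -0.39  1.85  0.37  0.7  -1.36]
travel cm [0.   0.08 0.14]
```

>>> carry_out(travel=[[0, 0.05, 0], [0, 0, 0], [0, 0, 0], [0, 0, 0], [0, 0, 0], [0, 0, 0], [0, 0, 0], [0, 0, 0]], yaw=[0, 0, 0, 0, 0, 0, 0, 0], hand=0)

```text
clock: 9.75
ee_pos: [0.5354, -0.0938, 0.1656]
eef_rot: [0.97, 0.244, 0.0, 0.0]
wrist_force: [-0.3, 0.3, 0.6]
opening: 0.005
```

```bash
python3 - <<'E'
from h import *
lev()
E
```

```text
t 9.75 pos [ 0.5354 -0.0938  0.1656] xang 28.23 tilt [ 0.0001 -0.    ] F [-0.27  0.34  0.58] T [-0.076  0.003 -0.057] op 0.005 q [ 0.33  0.66 -0.39  1.85  0.37  0.7  -1.36]
r 0.7 ang 150.82 tool xang+180 208.23 F tool [-0.08 -0.42 -0.58]
```

The opening reads 0.005, so the bar isn't between the pads. Looking.

```bash
python3 - <<'E'
from h import *
st=env.read_state();c=cams.camera("wrist"); cv2.imwrite("pics/w4.png",c["image"])
t=cams.camera("side"); crop(t["image"],150,260,260,400,5.5,"pics/side4.png")
E
```

```text
(no output)
```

View pics/w4.png

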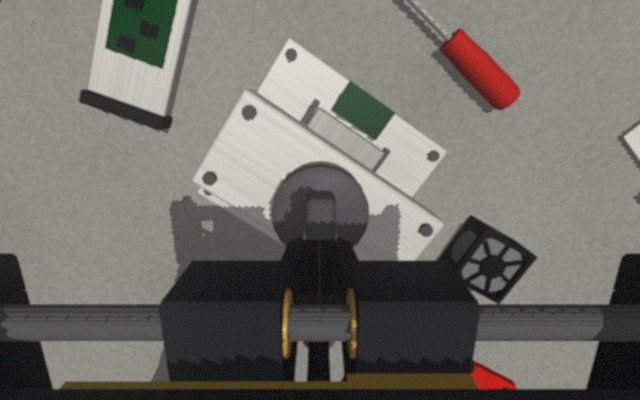

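View pics/side4.png

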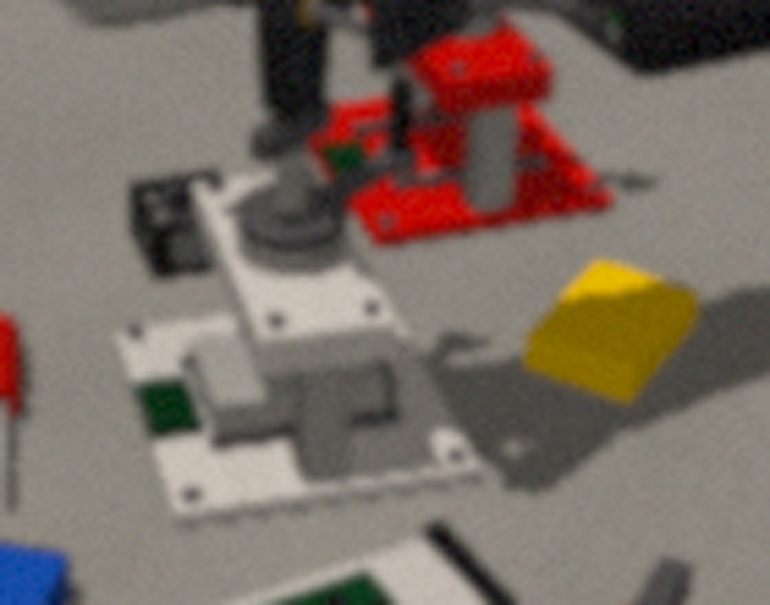

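```bash
python3 - <<'E'
from h import *
t=cams.camera("side"); w=cloud(t)
M=cv2.Rodrigues(np.array(t["rvec"]))[0]; print("cam pos",-M.T@t["tvec"])
for v in range(164,190,2): print(v,[tuple(int(x) for x in np.nan_to_num(w[v,u]*1000)) for u in range(302,326,3)])
st=env.read_state();c=cams.camera("wrist"); w=cloud(c,st)
for v in range(180,280,8): print(v,[tuple(int(x) for x in np.nan_to_num(w[v,u]*1000)) for u in range(284,360,12)])
E
```

```text
cam pos [0.88212966 0.85025542 0.72794281]
164 [(435, -493, 0), (421, -496, -3), (550, -94, 212), (545, -83, 217), (539, -74, 221), (528, -79, 216), (366, -470, 0), (352, -472, -3)]
166 [(440, -477, 0), (428, -476, -1), (550, -94, 206), (544, -84, 210), (539, -74, 214), (529, -76, 212), (371, -457, -1), (360, -453, -1)]
168 [(446, -461, 0), (434, -459, -1), (550, -94, 200), (544, -85, 203), (539, -74, 208), (528, -77, 205), (376, -443, -3), (373, -418, 8)]
170 [(451, -445, 0), (439, -444, -2), (550, -93, 193), (545, -82, 198), (538, -76, 200), (522, -94, 188), (509, -102, 182), (379, -403, 8)]
172 [(458, -426, 1), (445, -425, 0), (552, -87, 191), (544, -84, 191), (534, -85, 188), (522, -93, 182), (396, -391, 8), (387, -383, 11)]
174 [(462, -411, 0), (562, -84, 187), (557, -74, 192), (546, -78, 188), (534, -86, 181), (523, -91, 177), (404, -370, 12), (392, -369, 10)]
176 [(467, -397, 0), (563, -80, 183), (556, -75, 185), (545, -80, 180), (533, -87, 174), (420, -361, 10), (413, -347, 17), (402, -343, 17)]
178 [(474, -378, 2), (562, -83, 175), (557, -73, 179), (542, -88, 169), (535, -82
[... 1694 characters left out ...]
83, 191), (545, -87, 193), (547, -92, 192), (531, -112, 136), (535, -119, 136)]
244 [(452, -96, 11), (540, -78, 202), (542, -83, 199), (544, -88, 199), (546, -93, 198), (550, -96, 201), (529, -123, 133)]
252 [(538, -74, 210), (541, -78, 210), (541, -83, 206), (543, -89, 204), (546, -92, 206), (550, -96, 209), (516, -133, 110)]
260 [(562, -68, 263), (541, -79, 217), (542, -84, 214), (540, -90, 205), (546, -92, 214), (550, -95, 217), (569, -84, 262)]
268 [(561, -69, 266), (539, -80, 220), (541, -84, 220), (537, -92, 205), (546, -92, 220), (549, -95, 223), (569, -84, 266)]
276 [(561, -69, 269), (540, -80, 227), (541, -84, 225), (534, -93, 206), (546, -92, 226), (549, -95, 229), (569, -83, 270)]
```

The pictures and depth show the shut fingers ending at about z 0.197, just above the bar's top (0.192), although the TCP reads 0.166. I'll raise slightly, open, and check where the finger tips really are.

>>> carry_out(travel=[[0, 0, -1.5], [0, 0, -1.5], [0, 0, 0], [0, 0, 0], [0, 0, 0], [0, 0, 0]], yaw=[0, 0, 0, 0, 0, 0], hand=0)

```text
clock: 10.55
ee_pos: [0.5349, -0.0938, 0.1949]
eef_rot: [0.97, 0.244, -0.001, -0.0]
wrist_force: [0.2, 0.7, -0.3]
opening: 0.003
```

```bash
cat > tips.py <<'E'
from h import *
import sys
st,M=tool()
for n in ("side","wrist"):
    c=cams.camera(n); w=cloud(c,st)
    d=(w-st["ee_pos"])@M   # tool coords
    m=(abs(d[...,0])<.03)&(abs(d[...,1])<.065)&(d[...,2]>-.09)&(d[...,2]<.04)
    p=d[m]; print(n,len(p))
    for a in np.arange(-.09,.04,.01):
        q=p[(p[:,2]>=a)&(p[:,2]<a+.01)]
        if len(q)>3: print(round(a,2),len(q),"x",np.round([q[:,0].min(),q[:,0].max()],3),"y",np.round(np.percentile(q[:,1],[0,25,50,75,100]),3))
    if n=="side": crop(c["image"],140,260,260,400,5,"pics/%s.png"%sys.argv[1])
    else: cv2.imwrite("pics/%sw.png"%sys.argv[1],c["image"])
E
python3 tips.py tipA
```

```text
t 10.55 pos [ 0.5349 -0.0938  0.1949] xang 28.24 tilt [-0.0013  0.    ] F [ 0.23  0.66 -0.26] T [-0.007  0.003  0.005] op 0.003 q [ 0.34  0.62 -0.41  1.82  0.35  0.77 -1.33]
side 368
-0.09 14 x [0.005 0.017] y [-0.029 -0.027 -0.018  0.008  0.018]
-0.08 46 x [-0.007  0.017] y [-0.019 -0.017 -0.005  0.007  0.018]
-0.07 47 x [-0.008  0.015] y [-0.019 -0.016 -0.009  0.005  0.018]
-0.06 40 x [-0.005  0.013] y [-0.018 -0.015 -0.008  0.002  0.014]
-0.05 41 x [-0.008  0.014] y [-0.018 -0.015 -0.011  0.003  0.014]
-0.04 35 x [-0.005  0.014] y [-0.015 -0.014 -0.006  0.005  0.013]
-0.03 5 x [0.009 0.012] y [-0.005 -0.001  0.002  0.005  0.012]
-0.0 64 x [-0.027  0.03 ] y [-0.01  -0.006 -0.004  0.001  0.006]
0.01 40 x [-0.027  0.029] y [-0.009 -0.007 -0.006 -0.005  0.006]
0.02 19 x [-0.003  0.027] y [-0.009 -0.009 -0.006 -0.003  0.006]
0.03 17 x [0.001 0.015] y [-0.012 -0.008 -0.006 -0.001  0.003]
wrist 5843
-0.09 179 x [-0.01   0.012] y [-0.009 -0.008  0.007  0.007  0.007]
-0.08 844 x [-0.009  0.013] y [-0.011 -0.006 -0.     0.004  0.009]
-0.07 786 x [0.009 0.013] y [-0.012 -0.007 -0.001  0.005  0.01 ]
-0.06 773 x [0.002 0.013] y [-0.015 -0.007  0.     0.006  0.014]
-0.05 909 x [-0.008  0.013] y [-0.016 -0.007 -0.001  0.006  0.014]
-0.04 615 x [0.003 0.013] y [-0.015 -0.007 -0.001  0.006  0.013]
-0.03 85 x [0.01  0.012] y [-0.01  -0.006 -0.001  0.004  0.009]
-0.0 1517 x [-0.003  0.03 ] y [-0.007 -0.004  0.     0.003  0.007]
0.01 83 x [-0.001  0.03 ] y [-0.009 -0.004  0.     0.004  0.009]
0.02 46 x [-0.003  0.006] y [-0.009 -0.008 -0.008  0.008  0.009]
0.03 6 x [0.004 0.005] y [-0.009 -0.009 -0.008  0.004  0.009]
```

>>> carry_out(travel=[[0, 0, 0], [0, 0, 0], [0, 0, 0], [0, 0, 0], [0, 0, 0], [0, 0, 0]], yaw=[0, 0, 0, 0, 0, 0], hand=0.4)

```text
clock: 11.25
ee_pos: [0.5354, -0.0938, 0.1956]
eef_rot: [0.97, 0.244, 0.0, 0.0]
wrist_force: [-0.1, 1.0, 0.8]
opening: 0.401
```

```bash
python3 tips.py tipB
```

```text
t 11.25 pos [ 0.5354 -0.0938  0.1956] xang 28.24 tilt [ 0.0001 -0.0001] F [-0.06  0.96  0.81] T [-0.003 -0.002 -0.035] op 0.401 q [ 0.34  0.62 -0.42  1.82  0.35  0.77 -1.33]
side 448
-0.09 31 x [-0.013  0.017] y [-0.047 -0.032  0.024  0.027  0.033]
-0.08 59 x [-0.008  0.014] y [-0.037 -0.034  0.017  0.025  0.036]
-0.07 51 x [-0.008  0.014] y [-0.037 -0.034 -0.021  0.019  0.032]
-0.06 56 x [-0.009  0.015] y [-0.035 -0.032 -0.001  0.021  0.032]
-0.05 51 x [-0.008  0.014] y [-0.036 -0.031  0.017  0.02   0.032]
-0.04 50 x [-0.007  0.016] y [-0.033 -0.03  -0.003  0.018  0.031]
-0.03 10 x [-0.007  0.012] y [-0.028 -0.015  0.018  0.019  0.027]
-0.0 61 x [-0.025  0.03 ] y [-0.009 -0.006 -0.004  0.     0.008]
0.01 42 x [-0.026  0.03 ] y [-0.01  -0.007 -0.006 -0.005  0.005]
0.02 20 x [-0.021  0.029] y [-0.01  -0.008 -0.006 -0.004  0.004]
0.03 17 x [-0.002  0.013] y [-0.009 -0.007 -0.005 -0.003  0.001]
wrist 9565
-0.09 603 x [-0.01   0.013] y [-0.031 -0.026  0.024  0.024  0.029]
-0.08 1584 x [-0.01   0.013] y [-0.034 -0.026  0.017  0.024  0.032]
-0.07 1356 x [-0.002  0.013] y [-0.035 -0.027 -0.019  0.025  0.033]
-0.06 1389 x [-0.008  0.013] y [-0.034 -0.024 -0.019  0.022  0.033]
-0.05 1185 x [-0.008  0.013] y [-0.034 -0.022 -0.018  0.021  0.032]
-0.04 805 x [-0.008  0.013] y [-0.032 -0.022  0.017  0.021  0.031]
-0.03 120 x [-0.001  0.012] y [-0.028 -0.022 -0.018  0.02   0.027]
-0.0 2374 x [-0.026  0.03 ] y [-0.007 -0.004 -0.     0.003  0.007]
0.01 89 x [-0.001  0.03 ] y [-0.007 -0.004 -0.     0.003  0.008]
0.02 55 x [-0.003  0.006] y [-0.009 -0.008 -0.008  0.008  0.009]
0.03 5 x [0.004 0.005] y [-0.009 -0.009 -0.008 -0.008  0.008]
```

View pics/tipA.png

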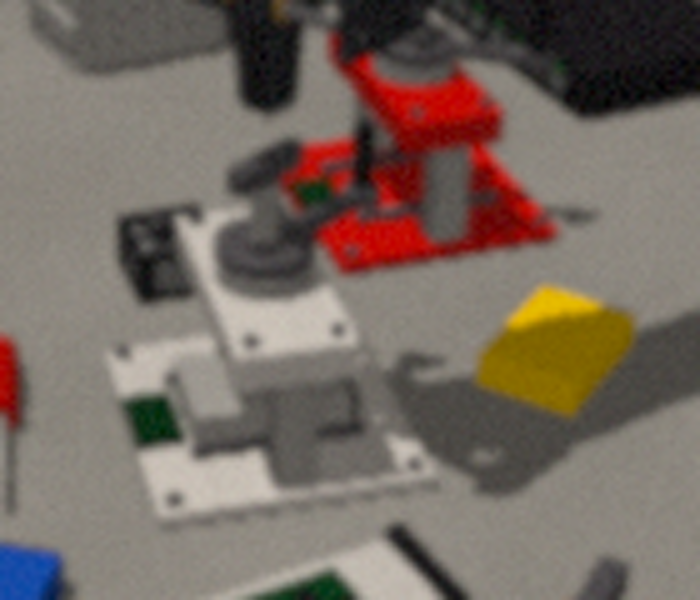

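View pics/tipB.png

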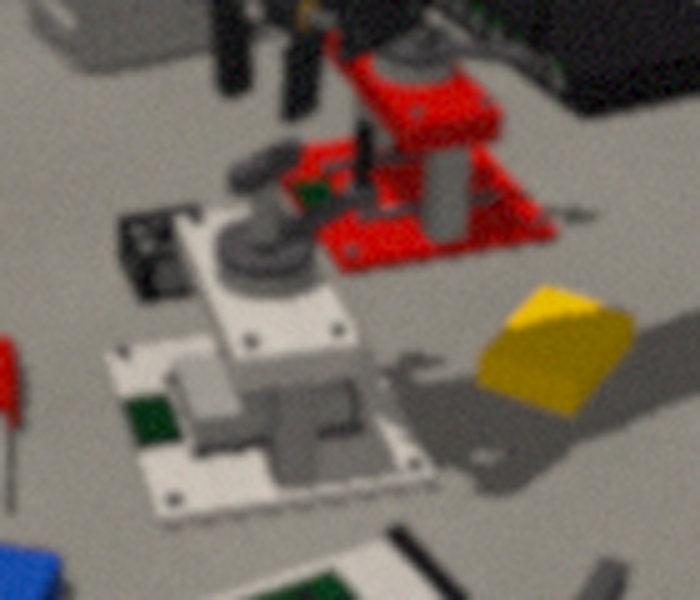

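The real finger tips sit about 28 mm behind the reported TCP, in both cameras and at both openings. I'll work with that offset, which puts the bar grasp at a reported z of about 0.137.

>>> carry_out(travel=[[0, 0, 2], [0, 0, 2], [0, 0, 1.85], [0, 0, 0], [0, 0, 0], [0, 0, 0], [0, 0, 0]], yaw=[0, 0, 0, 0, 0, 0, 0])

```text
clock: 12.05
ee_pos: [0.5362, -0.0939, 0.1381]
eef_rot: [0.97, 0.244, 0.001, 0.0]
wrist_force: [0.5, -0.4, -0.8]
opening: 0.399
```

>>> carry_out(travel=[[0, 0, 0], [0, 0, 0], [0, 0, 0], [0, 0, 0], [0, 0, 0], [0, 0, 0], [0, 0, 0], [0, 0, 0]], yaw=[0, 0, 0, 0, 0, 0, 0, 0], hand=0)

```text
clock: 12.85
ee_pos: [0.5358, -0.0941, 0.1374]
eef_rot: [0.97, 0.244, 0.0, 0.0]
wrist_force: [1.2, -2.1, 5.3]
opening: 0.188
```

```bash
python3 -c "
from h import *
lev()"
```

```text
t 12.85 pos [ 0.5358 -0.0941  0.1374] xang 28.22 tilt [ 0.0009 -0.0005] F [ 1.23 -2.1   5.33] T [-0.327 -0.085  0.002] op 0.188 q [ 0.31  0.7  -0.37  1.88  0.4   0.63 -1.39]
r 0.3 ang 166.5 tool xang+180 208.22 F tool [ 0.09  2.44 -5.33]
```

The bar is gripped (opening 0.188). I'll turn clockwise in stages, following the thread down and watching the torque.

>>> carry_out(travel=[[0, 0, 0.025], [0, 0, 0.025], [0, 0, 0.025], [0, 0, 0.025], [0, 0, 0.025], [0, 0, 0.025], [0, 0, 0], [0, 0, 0]], yaw=[0.05, 0.05, 0.05, 0.05, 0.05, 0.05, 0, 0])

```text
clock: 13.65
ee_pos: [0.5358, -0.0942, 0.1359]
eef_rot: [0.995, 0.097, 0.0, 0.0]
wrist_force: [0.8, -1.7, 5.6]
opening: 0.191
```

```bash
python3 -c "
from h import *
lev()
for i in range(5): cams.camera('wrist'); s=env.read_state(); print(s['wrist_force'].round(2),s['wrist_torque'].round(3))"
```

```text
t 13.65 pos [ 0.5358 -0.0942  0.1359] xang 11.1 tilt [ 0.0008 -0.0006] F [ 0.83 -1.67  5.59] T [-0.502 -0.079  0.043] op 0.191 q [ 0.26  0.7  -0.28  1.88  0.32  0.6  -1.6 ]
r 0.3 ang 175.11 tool xang+180 191.1 F tool [ 0.5   1.81 -5.59]
[ 0.49 -1.78  5.95] [-0.521 -0.08  -0.008]
[-0.   -2.65  5.42] [-0.525 -0.097  0.011]
[ 0.61 -1.75  5.61] [-0.53  -0.083 -0.046]
[ 0.04 -2.18  5.31] [-0.574 -0.15   0.003]
[ 0.63 -1.62  4.82] [-0.542 -0.135  0.004]
```

>>> carry_out(travel=[[0, 0, 0.025], [0, 0, 0.025]], yaw=[0.05, 0.05])

```text
clock: 14.1
ee_pos: [0.5358, -0.0942, 0.1354]
eef_rot: [0.999, 0.046, 0.0, 0.0]
wrist_force: [0.1, -2.2, 6.2]
opening: 0.192
```

```bash
cat > tq.py <<'E'
from h import *
st=env.read_state();M=R.from_quat(st["eef_rot"]).as_matrix()
print("t",round(st["clock"],2),"xang",round(np.degrees(np.arctan2(M[1,0],M[0,0])),2),"z",st["ee_pos"][2].round(4),"F",st["wrist_force"].round(2),"T",st["wrist_torque"].round(3),"j7",st["joint_torque"][6].round(4),"q7",st["joint_pos"][6].round(3))
E
python3 tq.py
```

```text
t 14.1 xang 5.27 z 0.1354 F [ 0.14 -2.17  6.18] T [-0.52  -0.022  0.061] j7 0.3241 q7 -1.673
```

>>> carry_out(travel=[[0, 0, 0.025]], yaw=[0.05])

```text
clock: 14.2
ee_pos: [0.5358, -0.0942, 0.1351]
eef_rot: [1.0, 0.021, 0.0, 0.0]
wrist_force: [-0.5, -2.2, 5.3]
opening: 0.188
```

```bash
python3 tq.py
```

```text
t 14.2 xang 2.4 z 0.1351 F [-0.48 -2.24  5.31] T [-0.481 -0.052  0.152] j7 0.3118 q7 -1.708
```

>>> carry_out(travel=[[0, 0, 0.025]], yaw=[0.05])

```text
clock: 14.3
ee_pos: [0.5358, -0.0942, 0.1349]
eef_rot: [1.0, -0.004, 0.0, 0.0]
wrist_force: [0.6, -2.6, 6.1]
opening: 0.191
```

```bash
python3 tq.py
```

```text
t 14.3 xang -0.47 z 0.1349 F [ 0.63 -2.57  6.12] T [-0.467 -0.074  0.021] j7 0.31 q7 -1.743
```

>>> carry_out(travel=[[0, 0, 0.025]], yaw=[0.05])

```text
clock: 14.4
ee_pos: [0.5358, -0.0942, 0.1346]
eef_rot: [1.0, -0.029, 0.0, 0.0]
wrist_force: [1.2, -1.9, 4.9]
opening: 0.19
```

```bash
python3 tq.py
```

```text
t 14.4 xang -3.33 z 0.1346 F [ 1.2  -1.88  4.88] T [-0.534 -0.057  0.045] j7 0.3087 q7 -1.778
```

>>> carry_out(travel=[[0, 0, 0.025]], yaw=[0.05])

```text
clock: 14.5
ee_pos: [0.5358, -0.0942, 0.1344]
eef_rot: [0.999, -0.054, 0.0, 0.0]
wrist_force: [0.1, -2.2, 5.2]
opening: 0.185
```

```bash
python3 tq.py
```

```text
t 14.5 xang -6.19 z 0.1344 F [ 0.12 -2.2   5.17] T [-0.536 -0.061  0.066] j7 0.3074 q7 -1.812
```

The joint 7 torque is a low-noise signal and falls slowly. I expect about +0.015 N m per step once the foot bears.

>>> carry_out(travel=[[0, 0, 0.025]], yaw=[0.05])

```text
clock: 14.6
ee_pos: [0.5358, -0.0943, 0.1341]
eef_rot: [0.997, -0.079, 0.0, 0.0]
wrist_force: [0.1, -2.6, 4.9]
opening: 0.192
```

```bash
python3 tq.py
```

```text
t 14.6 xang -9.06 z 0.1341 F [ 0.09 -2.64  4.9 ] T [-0.515 -0.066  0.064] j7 0.3061 q7 -1.847
```

>>> carry_out(travel=[[0, 0, 0.025]], yaw=[0.05])

```text
clock: 14.7
ee_pos: [0.5358, -0.0943, 0.1339]
eef_rot: [0.995, -0.104, 0.0, 0.0]
wrist_force: [0.9, -1.8, 4.9]
opening: 0.19
```

```bash
python3 tq.py
```

```text
t 14.7 xang -11.93 z 0.1339 F [ 0.93 -1.78  4.85] T [-0.461 -0.019  0.036] j7 0.3049 q7 -1.881
```

>>> carry_out(travel=[[0, 0, 0.025]], yaw=[0.05])

```text
clock: 14.8
ee_pos: [0.5358, -0.0943, 0.1337]
eef_rot: [0.992, -0.129, 0.0, 0.0]
wrist_force: [-0.3, -1.6, 5.5]
opening: 0.187
```

```bash
python3 tq.py
```

```text
t 14.8 xang -14.79 z 0.1337 F [-0.26 -1.58  5.46] T [-0.492 -0.068  0.077] j7 0.3038 q7 -1.915
```

>>> carry_out(travel=[[0, 0, 0.025]], yaw=[0.05])

```text
clock: 14.9
ee_pos: [0.5358, -0.0943, 0.1334]
eef_rot: [0.988, -0.153, 0.0, 0.0]
wrist_force: [0.8, -2.0, 5.3]
opening: 0.187
```

```bash
python3 tq.py
```

```text
t 14.9 xang -17.66 z 0.1334 F [ 0.83 -2.03  5.29] T [-0.511 -0.032  0.022] j7 0.3026 q7 -1.95
```

>>> carry_out(travel=[[0, 0, 0.025]], yaw=[0.05])

```text
clock: 15.0
ee_pos: [0.5358, -0.0943, 0.1331]
eef_rot: [0.984, -0.178, 0.001, 0.0]
wrist_force: [0.9, -2.1, 6.5]
opening: 0.187
```

```bash
python3 tq.py
```

```text
t 15.0 xang -20.52 z 0.1331 F [ 0.87 -2.06  6.51] T [-0.424 -0.077  0.072] j7 0.3016 q7 -1.984
```

>>> carry_out(travel=[[0, 0, 0.025]], yaw=[0.05])

```text
clock: 15.1
ee_pos: [0.5358, -0.0943, 0.1329]
eef_rot: [0.979, -0.203, 0.001, 0.0]
wrist_force: [0.8, -3.1, 6.2]
opening: 0.195
```

```bash
python3 tq.py
```

```text
t 15.1 xang -23.39 z 0.1329 F [ 0.81 -3.11  6.15] T [-0.517 -0.084 -0.002] j7 0.3004 q7 -2.018
```

>>> carry_out(travel=[[0, 0, 0.025]], yaw=[0.05])

```text
clock: 15.2
ee_pos: [0.5358, -0.0943, 0.1326]
eef_rot: [0.974, -0.227, 0.001, 0.0]
wrist_force: [-0.0, -2.7, 5.3]
opening: 0.186
```

```bash
python3 tq.py; python3 - <<'E'
from h import *
c=cams.camera("wrist"); cv2.imwrite("pics/w5.png",c["image"])
t=cams.camera("side"); crop(t["image"],150,260,260,400,5.5,"pics/side5.png")
E
```

```text
t 15.2 xang -26.26 z 0.1326 F [-0.04 -2.68  5.26] T [-0.433  0.027  0.063] j7 0.2898 q7 -2.051
```

View pics/w5.png

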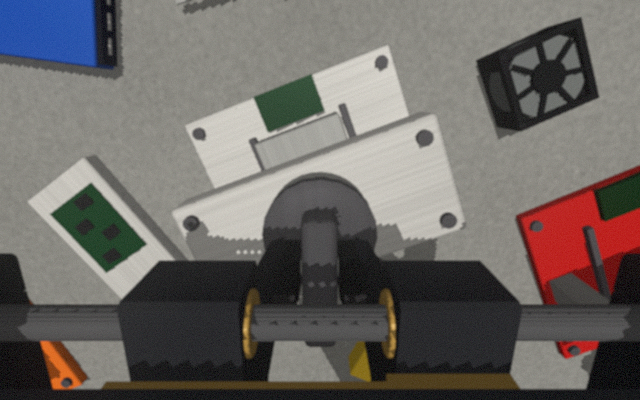

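View pics/side5.png

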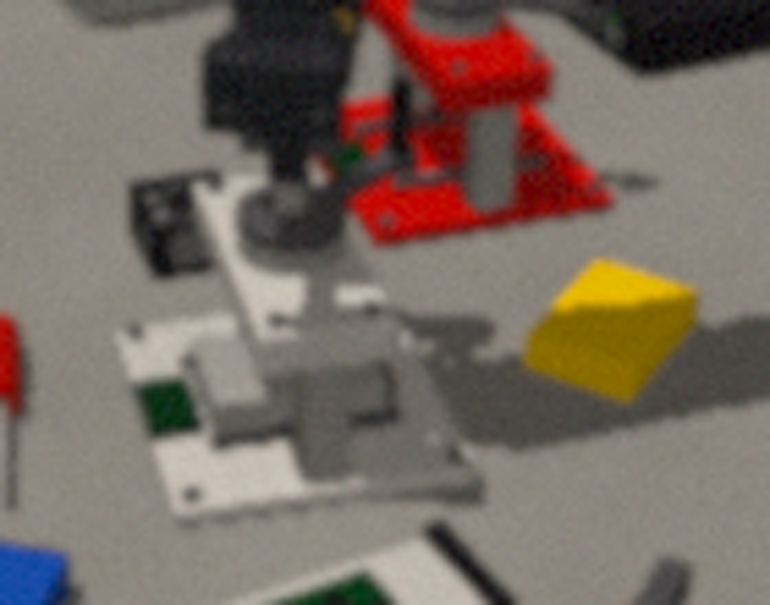

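The picture shows the bar firmly between the pads at (320,260). Joint 7 torque just dropped 0.0106 against a trend of -0.0012, so the foot has begun to bear after about 0.92 rad. Next target is about 0.25 rad past contact (15 N).

>>> carry_out(travel=[[0, 0, 0.025]], yaw=[0.05])

```text
clock: 15.4
ee_pos: [0.5358, -0.0943, 0.1324]
eef_rot: [0.968, -0.251, 0.001, 0.0]
wrist_force: [-0.8, -2.7, 5.2]
opening: 0.188
```

```bash
python3 tq.py
```

```text
t 15.4 xang -29.06 z 0.1324 F [-0.79 -2.66  5.22] T [-0.493  0.032  0.13 ] j7 0.4668 q7 -2.084
```

>>> carry_out(travel=[[0, 0, 0.025]], yaw=[0.05])

```text
clock: 15.5
ee_pos: [0.5358, -0.0943, 0.1322]
eef_rot: [0.961, -0.275, 0.001, 0.0]
wrist_force: [-0.4, -2.4, 7.2]
opening: 0.19
```

```bash
python3 tq.py
```

```text
t 15.5 xang -31.98 z 0.1322 F [-0.44 -2.36  7.25] T [-0.459  0.042  0.078] j7 0.2798 q7 -2.119
```

>>> carry_out(travel=[[0, 0, 0.025]], yaw=[0.05])

```text
clock: 15.6
ee_pos: [0.5358, -0.0943, 0.1319]
eef_rot: [0.954, -0.299, 0.001, 0.0]
wrist_force: [-0.1, -3.0, 6.8]
opening: 0.187
```

```bash
python3 tq.py
```

```text
t 15.6 xang -34.84 z 0.1319 F [-0.06 -3.02  6.76] T [-0.501 -0.004  0.05 ] j7 0.2589 q7 -2.152
```

>>> carry_out(travel=[[0, 0, 0.025]], yaw=[0.05])

```text
clock: 15.7
ee_pos: [0.5358, -0.0943, 0.1317]
eef_rot: [0.946, -0.323, 0.001, 0.0]
wrist_force: [0.4, -2.9, 7.1]
opening: 0.19
```

```bash
python3 tq.py
```

```text
t 15.7 xang -37.7 z 0.1317 F [ 0.44 -2.85  7.09] T [-0.471 -0.032  0.086] j7 0.2474 q7 -2.185
```

>>> carry_out(travel=[[0, 0, 0.02], [0, 0, 0], [0, 0, 0], [0, 0, 0], [0, 0, 0]], yaw=[0.04, 0, 0, 0, 0])

```text
clock: 16.2
ee_pos: [0.5358, -0.0943, 0.1315]
eef_rot: [0.94, -0.341, 0.001, 0.0]
wrist_force: [0.5, -3.2, 6.9]
opening: 0.187
```

```bash
python3 tq.py
```

```text
t 16.2 xang -39.89 z 0.1315 F [ 0.47 -3.16  6.87] T [-0.419 -0.018  0.028] j7 -0.0569 q7 -2.211
```

>>> carry_out(travel=[[0, 0, 0], [0, 0, 0], [0, 0, 0], [0, 0, 0], [0, 0, -2], [0, 0, -2], [0, 0, -2], [0, 0, 0]], yaw=[0, 0, 0, 0, 0, 0, 0, 0], hand=0.4)

```text
clock: 17.0
ee_pos: [0.5371, -0.0939, 0.1932]
eef_rot: [0.94, -0.342, 0.002, -0.001]
wrist_force: [0.6, -0.9, 0.7]
opening: 0.4
```

>>> carry_out(travel=[[0, 0, -1], [0, 0, 0], [0, 0, 0], [0, 0, 0], [0, 0, 0], [0, 0, 0], [0, 0, 0], [0, 0, 0], [0, 0, 0], [-3, 0, 0], [-3, 0, 0], [-3, 0, 0]], yaw=[-0.131, -0.131, -0.131, -0.131, -0.131, -0.131, -0.131, -0.131, -0.13, 0, 0, 0])

```text
clock: 18.2
ee_pos: [0.454, -0.1354, 0.2]
eef_rot: [0.971, 0.238, -0.001, -0.001]
wrist_force: [0.6, -1.5, -0.4]
opening: 0.4
```

>>> carry_out(travel=[[0, 0, 0], [0, 0, 0], [0, 0, 0], [0, 0, 0]], yaw=[0, 0, 0, 0])

```text
clock: 18.6
ee_pos: [0.4567, -0.1346, 0.201]
eef_rot: [0.971, 0.239, 0.0, -0.0]
wrist_force: [0.5, -0.4, -0.2]
opening: 0.401
```

```bash
python3 - <<'E'
from h import *
lev()
st=env.read_state(); c=cams.camera("wrist"); cv2.imwrite("pics/w6.png",c["image"])
w=cloud(c,st); s=w[:260].reshape(-1,3)
bar=s[(s[:,2]>0.180)&(s[:,2]<0.196)&(np.hypot(s[:,0]-.536,s[:,1]+.094)<.04)]
print(len(bar),np.median(bar[:,2]),cv2.minAreaRect((bar[:,:2]*1000).astype(np.float32)))
pin=s[(s[:,2]>0.176)&(s[:,2]<0.186)&(np.hypot(s[:,0]-.456,s[:,1]+.136)<.015)]
if len(pin): print(len(pin),np.median(pin[:,2]),cv2.minEnclosingCircle((pin[:,:2]*1000).astype(np.float32)))
go([0.4561,-0.1361,0.116])
E
```

```text
t 18.6 pos [ 0.4567 -0.1346  0.201 ] xang 27.63 tilt [0.0008 0.0007] F [ 0.52 -0.37 -0.2 ] T [ 0.05  -0.038 -0.021] op 0.401 q [ 0.45  0.53 -0.39  2.01  0.32  0.66 -1.24]
r 89.1 ang 206.97 tool xang+180 207.63 F tool [0.29 0.57 0.2 ]
3110 0.18655273492317992 ((536.4949951171875, -92.99986267089844), (14.150785446166992, 56.07032012939453), 50.71885681152344)
388 0.17902705960209903 ((456.9820556640625, -134.5756378173828), 6.858607292175293)
t 18.65 pos [ 0.4566 -0.1347  0.201 ] xang 27.62 tilt [0.0007 0.0006] F [-0.69  0.05  0.07] T [-0.043  0.016 -0.025] op 0.402 q [ 0.45  0.53 -0.39  2.01  0.32  0.66 -1.24]
travel cm [-0.11  0.11  8.5 ]
```

View pics/w6.png

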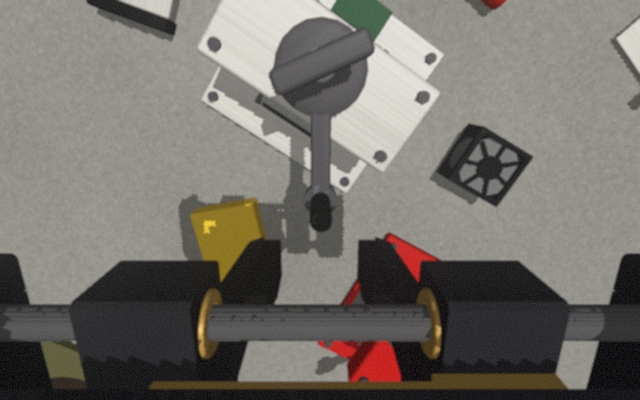

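The pin (320,212) is centred. The bar now lies at -39.3° and has dropped 5.8 mm, which matches 1.18 rad. Going down onto the pin at the corrected depth.

>>> carry_out(travel=[[0, 0, 2.5], [0, 0, 2], [0, 0, 2], [0, 0, 2], [0, 0, 0], [0, 0, 0], [0, 0, 0]], yaw=[0, 0, 0, 0, 0, 0, 0])

```text
clock: 19.35
ee_pos: [0.4565, -0.1353, 0.117]
eef_rot: [0.971, 0.238, 0.001, 0.0]
wrist_force: [0.1, -0.2, 0.7]
opening: 0.402
```

>>> carry_out(travel=[[0, 0, 0], [0, 0, 0], [0, 0, 0], [0, 0, 0], [0, 0, 0]], yaw=[0, 0, 0, 0, 0], hand=0.22)

```text
clock: 19.85
ee_pos: [0.4557, -0.1355, 0.1163]
eef_rot: [0.971, 0.238, 0.0, 0.0]
wrist_force: [-0.4, -0.2, 0.5]
opening: 0.219
```

```bash
python3 -c "
from h import *
lev()"
```

```text
t 19.85 pos [ 0.4557 -0.1355  0.1163] xang 27.55 tilt [ 0.0002 -0.0001] F [-0.41 -0.23  0.54] T [ 0.023 -0.009 -0.007] op 0.219 q [ 0.37  0.67 -0.29  2.09  0.43  0.43 -1.34]
r 90.4 ang 207.18 tool xang+180 207.55 F tool [-0.47  0.02 -0.54]
```

>>> carry_out(travel=[[0.01, -0.45, 0], [0.01, -0.45, 0], [0.01, -0.45, 0], [0.01, -0.45, 0], [0.01, -0.45, 0], [0.01, -0.45, 0]], yaw=[0.05, 0.05, 0.05, 0.05, 0.05, 0.05])

```text
clock: 20.45
ee_pos: [0.4476, -0.112, 0.1162]
eef_rot: [0.996, 0.088, 0.001, 0.001]
wrist_force: [1.1, -5.1, -2.8]
opening: 0.224
```

```bash
python3 -c "
from h import *
lev()"
```

```text
t 20.45 pos [ 0.4476 -0.112   0.1162] xang 10.12 tilt [ 0.0015 -0.0024] F [ 1.06 -5.12 -2.79] T [-1.04  -0.369  0.01 ] op 0.224 q [ 0.26  0.65 -0.19  2.14  0.32  0.37 -1.58]
r 90.3 ang 191.38 tool xang+180 190.12 F tool [0.14 5.22 2.8 ]
```

>>> carry_out(travel=[[0.01, -0.36, 0], [0.01, -0.36, 0]], yaw=[0.04, 0.04])

```text
clock: 20.65
ee_pos: [0.4464, -0.1048, 0.1162]
eef_rot: [0.999, 0.049, 0.0, 0.001]
wrist_force: [1.3, -5.9, -2.0]
opening: 0.222
```

```bash
python3 -c "
from h import *
lev()"
```

```text
t 20.65 pos [ 0.4464 -0.1048  0.1162] xang 5.56 tilt [ 0.0011 -0.0023] F [ 1.32 -5.94 -1.97] T [-1.053 -0.27   0.024] op 0.222 q [ 0.23  0.65 -0.16  2.15  0.29  0.36 -1.64]
r 90.3 ang 186.74 tool xang+180 185.56 F tool [0.73 6.03 1.98]
```

```bash
cat > pt.py <<'E'
from h import *
st=env.read_state();M=R.from_quat(st["eef_rot"]).as_matrix();p=st["ee_pos"][:2]-A
f=st["wrist_force"]@M;t=st["wrist_torque"]@M
print("t",round(st["clock"],2),"r",round(np.hypot(*p)*1000,1),"ang",round(np.degrees(np.arctan2(p[1],p[0]))%360,2),"xang+180",round(np.degrees(np.arctan2(M[1,0],M[0,0]))+180,2),"Ftool",f.round(2),"Ttool",t.round(3), "F from T",(abs(t[0])/.2).round(2))
E
python3 pt.py
```

```text
t 20.65 r 90.3 ang 186.74 xang+180 185.56 Ftool [0.73 6.03 1.98] Ttool [-1.074  0.167 -0.025] F from T 5.37
```

>>> carry_out(travel=[[0.01, -0.27, 0], [0.01, -0.27, 0]], yaw=[0.03, 0.03])

```text
clock: 20.85
ee_pos: [0.4458, -0.099, 0.1162]
eef_rot: [1.0, 0.019, 0.0, 0.001]
wrist_force: [0.6, -5.3, -0.9]
opening: 0.217
```

```bash
python3 pt.py
```

```text
t 20.85 r 90.4 ang 183.04 xang+180 182.16 Ftool [0.42 5.3  0.94] Ttool [-1.023  0.128  0.021] F from T 5.11
```

>>> carry_out(travel=[[0, -0.27, 0], [0, -0.27, 0]], yaw=[0.03, 0.03])

```text
clock: 21.05
ee_pos: [0.4457, -0.0936, 0.1162]
eef_rot: [1.0, -0.011, 0.0, 0.001]
wrist_force: [2.0, -5.0, -1.4]
opening: 0.216
```

```bash
python3 pt.py
```

```text
t 21.05 r 90.4 ang 179.62 xang+180 178.72 Ftool [2.07 5.   1.41] Ttool [-1.017  0.199 -0.048] F from T 5.08
```

>>> carry_out(travel=[[0.01, -0.27, 0], [0, -0.27, 0]], yaw=[0.03, 0.03])

```text
clock: 21.25
ee_pos: [0.4459, -0.0883, 0.1162]
eef_rot: [0.999, -0.041, 0.0, 0.001]
wrist_force: [1.4, -5.8, -1.6]
opening: 0.218
```

```bash
python3 pt.py
```

```text
t 21.25 r 90.4 ang 176.23 xang+180 175.28 Ftool [1.83 5.71 1.66] Ttool [-1.183  0.257 -0.006] F from T 5.92
```

>>> carry_out(travel=[[0, -0.22, 0]], yaw=[0.025])

```text
clock: 21.35
ee_pos: [0.4461, -0.0864, 0.1162]
eef_rot: [0.999, -0.054, 0.0, 0.001]
wrist_force: [1.2, -7.0, -1.6]
opening: 0.22
```

```bash
python3 pt.py
```

```text
t 21.35 r 90.3 ang 175.04 xang+180 173.84 Ftool [1.97 6.87 1.62] Ttool [-1.43   0.359  0.004] F from T 7.15
```

>>> carry_out(travel=[[0, -0.22, 0]], yaw=[0.025])

```text
clock: 21.45
ee_pos: [0.4463, -0.0848, 0.1162]
eef_rot: [0.998, -0.066, 0.0, 0.001]
wrist_force: [1.3, -8.3, -1.9]
opening: 0.223
```

```bash
python3 pt.py
```

```text
t 21.45 r 90.3 ang 174.04 xang+180 172.38 Ftool [2.36 8.03 1.96] Ttool [-1.725  0.461 -0.049] F from T 8.63
```

>>> carry_out(travel=[[0, -0.22, 0]], yaw=[0.025])

```text
clock: 21.55
ee_pos: [0.4466, -0.0832, 0.1162]
eef_rot: [0.997, -0.079, 0.0, 0.002]
wrist_force: [1.0, -9.8, -2.6]
opening: 0.218
```

```bash
python3 pt.py
```

```text
t 21.55 r 90.2 ang 173.01 xang+180 170.91 Ftool [2.55 9.54 2.64] Ttool [-1.999  0.515  0.036] F from T 10.0
```

>>> carry_out(travel=[[0, -0.06, 0], [0, 0, 0]], yaw=[0.007, 0])

```text
clock: 21.75
ee_pos: [0.4466, -0.0827, 0.1162]
eef_rot: [0.997, -0.082, 0.0, 0.002]
wrist_force: [1.7, -9.2, -1.7]
opening: 0.218
```

```bash
python3 pt.py
```

```text
t 21.75 r 90.2 ang 172.7 xang+180 170.55 Ftool [3.19 8.75 1.71] Ttool [-1.769e+00  5.360e-01  1.000e-03] F from T 8.85
```

>>> carry_out(travel=[[0, -0.1, 0]], yaw=[0.011])

```text
clock: 21.85
ee_pos: [0.4468, -0.0823, 0.1162]
eef_rot: [0.996, -0.088, 0.0, 0.002]
wrist_force: [1.3, -10.9, -1.8]
opening: 0.217
```

```bash
python3 pt.py
```

```text
t 21.85 r 90.1 ang 172.4 xang+180 169.88 Ftool [ 3.25 10.52  1.87] Ttool [-2.061  0.526 -0.009] F from T 10.3
```

That is 10.3–10.5 N at the pin, so it is tight. I'll back off, open and lift clear.

>>> carry_out(travel=[[0, 0.2, 0], [0, 0.2, 0], [0, 0, 0], [0, 0, 0]], yaw=[0, 0, 0, 0], hand=0.3)

```text
clock: 22.25
ee_pos: [0.4459, -0.082, 0.1162]
eef_rot: [0.996, -0.086, -0.0, -0.0]
wrist_force: [0.8, 0.2, 0.4]
opening: 0.301
```

```bash
python3 pt.py
```

```text
t 22.25 r 91.0 ang 172.28 xang+180 170.17 Ftool [ 0.79 -0.32 -0.39] Ttool [ 0.019 -0.084  0.024] F from T 0.1
```

>>> carry_out(travel=[[0, 0.2, 0], [0, 0, 0], [0, 0, -2], [0, 0, -2.5], [0, 0, -3], [0, 0, -3], [-2, 0, -3], [-3, 0, 0], [0, 0, 0], [0, 0, 0], [0, 0, 0]], yaw=[0, 0, 0, 0, 0, 0, 0, 0, 0, 0, 0])

```text
clock: 23.35
ee_pos: [0.3973, -0.0759, 0.2511]
eef_rot: [0.996, -0.086, 0.0, -0.0]
wrist_force: [0.9, -0.4, 0.2]
opening: 0.3
```

```bash
python3 - <<'E'
from h import *
lev()
st=env.read_state(); c=cams.camera("wrist"); cv2.imwrite("pics/w7.png",c["image"])
w=cloud(c,st); s=w[:260].reshape(-1,3)
bar=s[(s[:,2]>0.180)&(s[:,2]<0.196)&(np.hypot(s[:,0]-.536,s[:,1]+.094)<.04)]
print(len(bar),np.median(bar[:,2]),cv2.minAreaRect((bar[:,:2]*1000).astype(np.float32)))
pin=s[(s[:,2]>0.176)&(s[:,2]<0.186)&(s[:,0]<.47)&(s[:,0]>.43)&(abs(s[:,1]+.09)<.05)]
if len(pin): print(len(pin),np.median(pin[:,2]),cv2.minEnclosingCircle((pin[:,:2]*1000).astype(np.float32)))
t=cams.camera("side"); crop(t["image"],150,260,260,400,5.5,"pics/side7.png")
t=cams.camera("top"); crop(t["image"],120,285,230,450,3.5,"pics/top7.png")
E
```

```text
t 23.35 pos [ 0.3973 -0.0759  0.2511] xang -9.86 tilt [0.0007 0.    ] F [ 0.93 -0.35  0.21] T [ 0.057 -0.023  0.03 ] op 0.3 q [ 0.2   0.35 -0.17  2.13  0.09  0.67 -1.78]
r 140.0 ang 172.5 tool xang+180 170.14 F tool [ 0.98  0.19 -0.21]
650 0.18641480956386094 ((522.2232666015625, -81.73954772949219), (14.080179214477539, 20.037681579589844), 50.67989730834961)
298 0.1789800495343019 ((446.6700744628906, -86.64486694335938), 6.913546562194824)
```

View pics/w7.png

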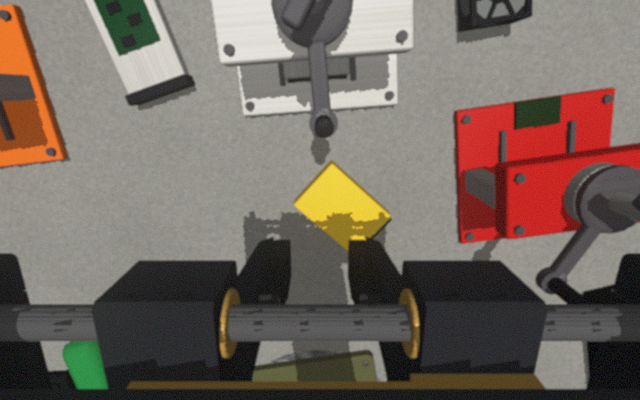

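View pics/side7.png

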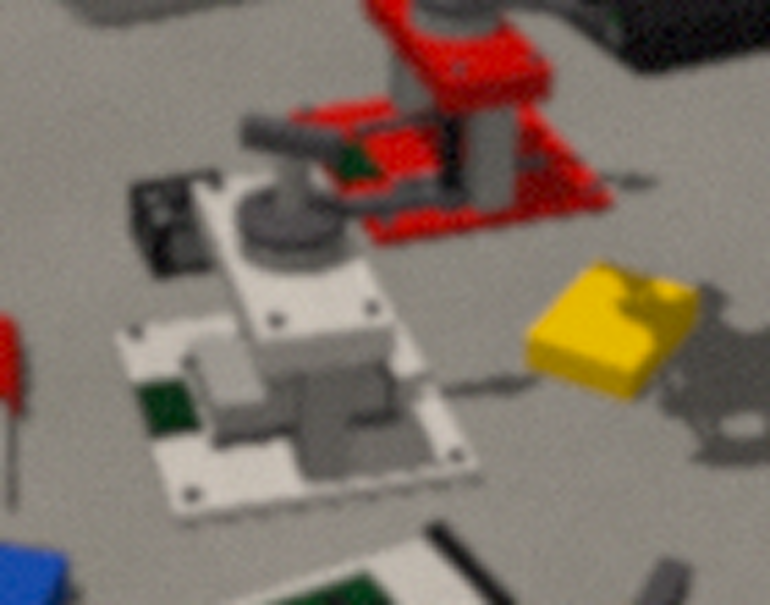

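```bash
python3 -c "
from h import *
print(order.close_job())"
```

```text
the job is handed in; nothing more can be done
None
```

I reset the hold-down stop on the bare aluminium fixture and handed the job in at about 23.5 s of the 70 s. No verdict was reported.

**What I did**
- **Jam nut loosened:** I swung the lever about 0.81 rad anticlockwise.
- **Screw turned down:** I turned it 1.18 rad clockwise. The bar dropped 5.8 mm, which fits the thread. The foot began to bear at about 0.92 rad, seen as a change in joint 7 torque. By angle the foot force should be about 14–16 N. By torque it came out lower, about 10 N just before the last 0.04 rad of turning.
- **Jam nut tightened:** I tightened it until the wrist force and moment showed 10.3–10.5 N sideways at the pin. I then backed off, opened the gripper and lifted clear.

**What the last checks showed**
- **Clear of the fixture:** the wrist force and moment were near zero, and the fingers were well clear of the pin.
- **Bar and pin:** the visible end of the bar still lay at the angle I set. The pin measured about 175° around the screw's axis, about 1° looser than I expected. That is within the camera's accuracy, and I did not feel the pin again.
- **Bystanders and gauge:** the bystanders I could see and the gauge looked undisturbed in the last pictures. I did not measure either of them.

**What disagreed**
- **Finger length:** both cameras showed the real finger tips about 28 mm behind the reported TCP. My first close on the bar shut on air just above it. After that I worked with the measured offset.
- **Nut's drag:** it felt like 5.1–5.9 N while moving, slightly above the stated 3–5 N.

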